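# Pack the glide-wax caddy on the ski bench

### The arm

A 6-joint arm with a two-finger parallel gripper is mounted at the origin on the work surface. World frame = base frame: x ahead of the robot, y to its left, z up, the work surface at z = 0. Lengths are in mm, angles in rad, forces in N, time in s.
With the tool pointing down it reaches from about 350 to 975 mm from the base axis. Payload 7.1 kg.
Tool frame: the origin (TCP) lies on the front face of the gripper's body, between the roots of the fingers; the fingertips stand 80 mm ahead of it and the grasp point (between the pads) lies 61 mm ahead of it (env.tips_ahead is the distance from the TCP to the fingertips, in mm); z points along the fingers, y is the line along which they close (so a half turn about z gives the same grasp; the last joint's range is limited). The gripper opens to 88 mm and grips with 3 to 60 N. Pads are 20 mm wide; open, the fingers measure 115 mm over their backs; the gripper's body (75 mm by 178 mm) begins 61 mm behind the grasp point.
Start: joints at [-1.194, 0.423, 1.63, -0, 1.089, -0.019], TCP at [240.982, -576.657, 302.675] pointing down, gripper open.
Joint ranges: [-3, 3], [-0.9, 2.11], [0.09, 2.58], [-1.31, 4.45], [0.11, 2.69], [-2.54, 2.54]. Speed limits (rad/s): [2.39, 2.39, 3.01, 3.14, 3.14, 3.14].

### API

Orientations are given as a unit quaternion [x, y, z, w].
In Python, from station import env, set_gripper, viewer, workorder gives the robot as it stands. Calls block until the motion is done:
- env.reach(position, orientation): joint-space move of the TCP to a pose.
- env.move_l(position, rot=None, rate=150, f_stop=None): straight line of the TCP; rot=None keeps the orientation; rate is the mean speed in mm/s. With f_stop (N) it stops when the force on the tool has changed by that much, and returns True; else False.
- env.move_joints(angles): joint-space move.
- set_gripper(opening): finger opening in mm; the grip force is fixed at half the most; returns when the fingers have stopped.
- env.hold(seconds).
- env.ik(position, orientation): joint angles nearest the present ones, or None.
- env.read_state(): the state.
- viewer.camera(name): name is "scene" or "top" or "wrist"; returns the picture (400x640x3 uint8, blue, green, red); there is no depth.
- viewer.camera_params(name): a dict with "fx", "fy", "cx", "cy" (pixels), "pose" (4x4, takes a point from camera to world coordinates); the wrist camera has in their place "tool_from_camera" (4x4, takes a point from camera to tool coordinates, whose origin is the TCP and whose axes are the flange's). Camera axes: x right, y up, looking along -z (the intrinsics and any distortion apply to the point x, -y, -z); pixel columns grow to the right and rows downward; lengths in mm; the calibration is good to about 2 mm. A picture is of the moment at which its call begins: read the wrist's pose just before it. camera_params takes no time and is no camera call.
A pose or a line that the arm cannot do raises env.IKError and nothing moves.
- workorder.sign_off(): hands the job in; it is judged then, once.
The state is a dict: "time_s": time; "qpos": joint angles; "dq": joint speeds; "tau": joint torques, N m; "tool_pos": TCP position; "orientation": TCP orientation; "force": force on the tool from outside, world axes, zero at the start; "wrist_torque": the same for the moment, N m; "width": finger opening in mm; "grip_force": force on a finger pad.
Only numpy, scipy, OpenCV 4.12 (cv2) and the standard library are available. Lean on these libraries where they do the work, as an engineer would, in place of code of your own. Each camera call takes 0.05 s, during which the arm holds its last target. There are 200 camera calls.

### The job

Pack the glide caddy for the ski waxing: put each of the three rectangular wax bars (green, blue, red) flat in the caddy bin of its own colour, and lay the yellow-backed nylon brush, bristles down, in the caddy's long empty bay. Leave the round blue kick-wax tin and the wooden-backed brush with the black bristles standing where they are on the bench: they belong to another kit.

Things in the scene. Friction and masses are not known exactly. Their poses are not given: they have to be found in the camera images.
- bar_green: Solid green wax bar (glide wax, about 75 g) lying flat on the bench: a block 64 long (own x) x 38 wide (own y) x 34 mm high, its top marked by two cross grooves into three segments. Origin: centre of its underside, own z up. Grip it across the 38 mm width, near the top.
- bar_blue: Solid blue wax bar (glide wax, about 75 g) lying flat on the bench: a block 64 long (own x) x 38 wide (own y) x 34 mm high, its top marked by two cross grooves into three segments. Origin: centre of its underside, own z up. Grip it across the 38 mm width, near the top.
- bar_red: Solid red wax bar (glide wax, about 75 g) lying flat on the bench: a block 64 long (own x) x 38 wide (own y) x 34 mm high, its top marked by two cross grooves into three segments. Origin: centre of its underside, own z up. Grip it across the 38 mm width, near the top.
- brush_nylon: Hand brush with YELLOW back, black grip ridge and white nylon bristles, lying bristles down; about 110 g. 104 long (own x) x 46 wide (own y) x 41 mm high: bristles from 0 to 18 mm, the straight-sided back from 18 to 36 mm (grip it there, across the 46 mm width), the ridge (74 x 26 mm) up to 41 mm. Origin: centre of the underside, own z up.
- brush_horsehair: Look-alike, stays where it is: hand brush of the same shape and size as the nylon one (104 x 46 x 41 mm), but with a brown WOODEN back and black bristles. Origin: centre of the underside, own x along its length.
- kick_tin: Look-alike, stays where it is: round blue kick-wax tin, 36 mm diameter, 46 mm high, standing upright, darker blue lid with a white spot on top. Origin: centre of the underside, own z up.
- caddy: Fixed grey open tray, 290 (own x) x 198 mm (own y); rim 23 mm, floor 4 mm above the bench. A wall along x splits it: the -y half holds the three bins; the +y half is the empty long bay for the brush, 282 x 83 mm clear, its centre at own x 0, y +53 mm. Steel handle folded down outside the -y rim, 111 mm out from the centre, below the rim. Origin: centre of the underside, on the bench.
- bin_green: Shallow open green bin set in the caddy (does not move): outside 92 (own x) x 101 (own y) x 15 mm high, inside 87 x 96 mm, inner floor 3 mm above its origin. Its axes are parallel to the caddy's; the three bins stand in a row along x, 93 mm apart, in any order. Origin: centre of its underside, 4 mm above the bench.
- bin_blue: Shallow open blue bin set in the caddy (does not move): outside 92 (own x) x 101 (own y) x 15 mm high, inside 87 x 96 mm, inner floor 3 mm above its origin. Its axes are parallel to the caddy's; the three bins stand in a row along x, 93 mm apart, in any order. Origin: centre of its underside, 4 mm above the bench.
- bin_red: Shallow open red bin set in the caddy (does not move): outside 92 (own x) x 101 (own y) x 15 mm high, inside 87 x 96 mm, inner floor 3 mm above its origin. Its axes are parallel to the caddy's; the three bins stand in a row along x, 93 mm apart, in any order. Origin: centre of its underside, 4 mm above the bench.
Things that resemble listed ones, but are neither listed nor needed, are in the scene too. There is more than one size of the bar_red; the job needs the smaller.

How it is judged:
By the outcome, as a careful person would: the job done as asked, in the order asked, and still so for the second after the job is handed in, with the robot touching nothing.
It also fails if it takes over 106 s, if anything falls off the work surface, if the arm or the gripper's body presses on something with over 40 N, if the wrist force passes 120 N, or if a joint passes its speed limit or range.

## Working session

There is one attempt and no reset: what is moved stays moved. The work goes in short steps, each a Python script; the robot and the scene stay as the last script left them, time stands still between calls to the robot, and variables do not carry over. Pictures are saved under pics/ and viewed, at most 14 in all, crops included, and the job is handed in when it is done.

```bash
ls; mkdir -p pics
python3 - <<'E'
from station import env,viewer
import cv2
for n in("top","scene"):
    cv2.imwrite(f"pics/{n}0.png",viewer.camera(n)); p=viewer.camera_params(n); print(n,p)
print(viewer.camera_params("wrist")); print(env.read_state())
E
```

```text
pics
top {'fx': 370.27871441337044, 'fy': 370.27871441337044, 'cx': 316.4572488102134, 'cy': 194.50856411351856, 'pose': array([[-4.68707141e-03,  9.89186833e-01, -1.46585953e-01,
         3.96095666e+02],
       [-9.99988617e-01, -4.76734296e-03, -1.96300045e-04,
        -1.12827801e+01],
       [-8.93002933e-04,  1.46583365e-01,  9.89197917e-01,
         9.55896365e+02],
       [ 0.00000000e+00,  0.00000000e+00,  0.00000000e+00,
         1.00000000e+00]])}
scene {'fx': 375.4960949142029, 'fy': 375.4960949142029, 'cx': 321.1477305129148, 'cy': 197.97475388174422, 'pose': array([[-2.34344706e-01, -8.24426195e-01,  5.15173764e-01,
         1.05947295e+03],
       [ 9.72076318e-01, -2.05398591e-01,  1.13485905e-01,
         1.31480836e+02],
       [ 1.22552125e-02,  5.27383037e-01,  8.49539253e-01,
         9.23619877e+02],
       [ 0.00000000e+00,  0.00000000e+00,  0.00000000e+00,
         1.00000000e+00]])}
{'fx': 288.3238052806134, 'fy': 288.3238052806134, 'cx': 315.380678284102, 'cy': 200.28280977567155, 'tool_from_camera': array([[-8.22814180e-04,  9.62180258e-01,  2.72412324e-01,
[... 273 characters left out ...]
00e+00]])}
{'time_s': 0.1, 'qpos': array([-1.19400597e+00,  4.23753372e-01,  1.63061490e+00, -2.20188851e-05,
        1.08858558e+00, -1.90093001e-02]), 'dq': array([-0.00054857, -0.00176244, -0.00142522, -0.00031036,  0.00186108,
       -0.00078644]), 'tau': array([-2.16343633e-04, -5.45616174e+01, -2.74325234e+01,  6.45243027e-02,
        1.87526242e-02, -5.06399113e-05]), 'tool_pos': array([ 240.83590927, -576.30880134,  301.98572881]), 'orientation': array([ 9.80480424e-01,  1.96615553e-01, -1.30700027e-04, -6.68006578e-04]), 'force': array([0.01542611, 0.19694325, 0.72470597]), 'wrist_torque': array([-0.00778498,  0.03773965,  0.03937556]), 'grip_force': 0.0, 'width': 87.93983735010731}
```

View pics/top0.png

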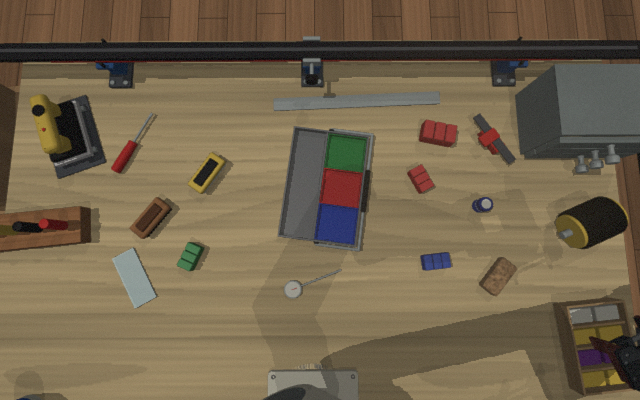

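View pics/scene0.png

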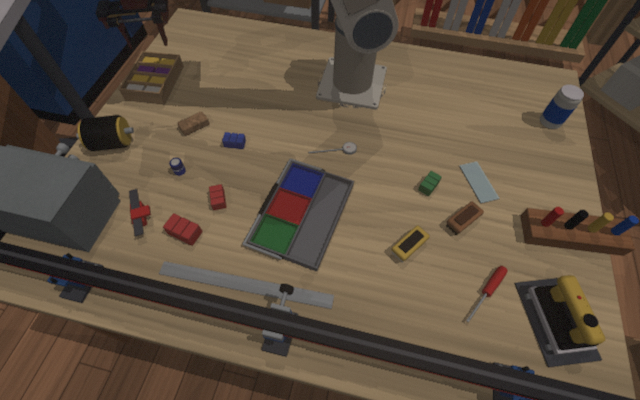

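The top view shows these parts:

| Part | Pixel position |
|---|---|
| Green bar | (190,256) |
| Blue bar | (436,261) |
| Small red bar | (421,179) |
| Larger red bar (decoy) | (438,133) |
| Nylon brush | (208,173) |
| Horsehair brush | (151,217) |
| Kick tin | (483,205) |
| Green bin | (347,152) |
| Red bin | (342,187) |
| Blue bin | (337,224) |
| Bay | (304,185) |

The scene view agrees with this.

```bash
cat > h.py <<'E'
from station import env,set_gripper,viewer,workorder
import numpy as np,cv2
from scipy.spatial.transform import Rotation as R
def cast(uv,z,P,T):
    uv=np.atleast_2d(uv).astype(float)
    d=np.c_[(uv[:,0]-P['cx'])/P['fx'],-(uv[:,1]-P['cy'])/P['fy'],-np.ones(len(uv))]@T[:3,:3].T
    o=T[:3,3]; return (o+d*((z-o[2])/d[:,2])[:,None])[:,:2]
HUE={'green':[(45,90)],'blue':[(105,130)],'red':[(0,7),(173,180)],'yellow':[(20,32)]}
def mask(im,c,s=110,v=50):
    h=cv2.cvtColor(im,cv2.COLOR_BGR2HSV)
    m=sum(cv2.inRange(h,(a,s,v),(b,255,255)) for a,b in HUE[c])
    return cv2.morphologyEx(m,cv2.MORPH_CLOSE,np.ones((3,3)))
def comp(m,seed):
    cs,_=cv2.findContours(m,cv2.RETR_EXTERNAL,cv2.CHAIN_APPROX_NONE)
    cs=[c for c in cs if cv2.contourArea(c)>60]
    return min(cs,key=lambda c:-min(0,0)+abs(cv2.pointPolygonTest(c,seed,True)) if cv2.pointPolygonTest(c,seed,True)<0 else 0)[:,0,:]
def rect(pts):
    (c,(w,h),a)=cv2.minAreaRect(pts.astype(np.float32)); a=np.radians(a)
    if w<h: w,h,a=h,w,a+np.pi/2
    return np.array(c),w,h,(a+np.pi/2)%np.pi-np.pi/2   # centre, long, short, yaw of long axis
def down(yaw): # tool y perpendicular to long axis 'yaw'; tool x along +-yaw
    return yaw
def quat(t): # tool x axis at world angle t, z down
    return (R.from_euler('z',t)*R.from_euler('x',np.pi)).as_quat()
def wristT():
    s=env.read_state(); T=np.eye(4); T[:3,:3]=R.from_quat(s['orientation']).as_matrix(); T[:3,3]=s['tool_pos']
    return T
E
python3 - <<'E'
from h import *
im=cv2.imread('pics/top0.png');P=viewer.camera_params('top');T=P['pose']
for n,c,s,z in[('bar_green','green',(190,256),28),('bar_blue','blue',(436,261),28),('bar_red','red',(421,179),28),('big_red','red',(438,133),28),('brush','yellow',(208,173),34),('bin_green','green',(347,152),17),('bin_red','red',(342,187),17),('bin_blue','blue',(337,224),17)]:
    c,w,h,a=rect(cast(comp(mask(im,c),s),z,P,T)); print(n,c.round(),round(w),round(h),round(np.degrees(a)), 'r',round(np.hypot(*c)))
E
```

```text
bar_green [643. -85.] 98 90 82 r 649
bar_blue [ 366. -304.] 67 35 -84 r 476
bar_red [ 573. -275.] 63 45 28 r 636
big_red [ 694. -327.] 93 61 78 r 767
brush [591. 269.] 105 48 -35 r 649
bin_green [646. -86.] 99 92 82 r 652
bin_red [554. -73.] 101 92 82 r 559
bin_blue [462. -60.] 101 92 82 r 465
```

```bash
cat >> h.py <<'E'
HUE['green']=[(45,95)]
def look(n,xy,t,z=210):
    env.reach([xy[0],xy[1],z],quat(t)); T=wristT(); im=viewer.camera('wrist'); cv2.imwrite(f'pics/{n}.png',im)
    P=viewer.camera_params('wrist'); return im,P,T@P['tool_from_camera']
E
python3 - <<'E'
from h import *
im=cv2.imread('pics/top0.png');P=viewer.camera_params('top');T=P['pose']
print(cv2.cvtColor(im,cv2.COLOR_BGR2HSV)[250:262:4,184:198:4].tolist())
c,w,h,a=rect(cast(comp(mask(im,'green',90,30),(190,256)),28,P,T)); print('green',c.round(),w,h,np.degrees(a))
print('bay',cast((304,185),4,P,T))
t=a
j1=np.arctan2(c[1],c[0])
if np.cos(t-j1-np.pi/2)<0: t+=np.pi
if 50<w<80:
    im,P,T=look('wg',c,t); print(env.read_state()['time_s'],env.read_state()['qpos'])
    uv=comp(mask(im,'green',90,30),(315,200)); print(rect(uv)); c,w,h,a=rect(cast(uv,34,P,T)); print(c,w,h,np.degrees(a))
E
```

```text
[[[51, 73, 115], [64, 113, 113], [64, 96, 125], [65, 105, 122]], [[64, 103, 119], [64, 101, 119], [64, 108, 99], [64, 110, 95]], [[65, 100, 115], [64, 100, 123], [63, 99, 118], [64, 108, 52]]]
green [381. 303.] 65.11909484863281 42.61069107055664 -24.999176025390618
bay [[562.38753355  21.28713111]]
3.2833 [ 6.45580950e-01  3.63452040e-01  1.99741979e+00 -7.47085525e-05
  7.80567609e-01 -4.87750157e-01]
(array([318. , 197.5]), 67.0, 38.0, np.float64(-1.5707963267948966))
[380.07629395 306.68536377] 64.13358306884766 34.72578048706055 -23.934745788574205
```

View pics/wg.png

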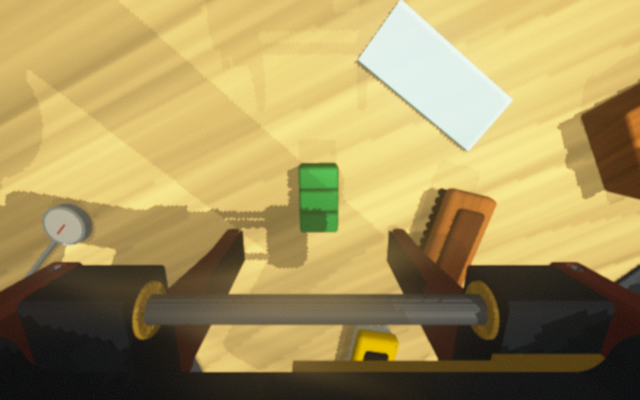

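The green bar is at pixel (319,198) between the fingers and measures 64 x 35 mm, as expected. The horsehair brush, about 130 px to its right, is clear. I'm picking it up and placing it.

```bash
cat >> h.py <<'E'
def near(t,xy): # choose t or t+pi nearest j6=0
    return t if np.cos(t-np.arctan2(xy[1],xy[0])-np.pi/2)>=0 else t+np.pi
def pick(c,t,g,zt=200):
    q=quat(t); env.reach([*c,zt-60],q); env.move_l([*c,61+g],rate=120); set_gripper(0); s=env.read_state()
    print('grip',s['width'].round(1),s['grip_force']); env.move_l([*c,zt],rate=250)
def place(c,t,g,floor,op,zt=200):
    env.reach([*c,zt],quat(t)); env.move_l([*c,110+g],rate=250); print('held',env.read_state()['width'].round(1))
    hit=env.move_l([*c,61+g+floor],rate=60,f_stop=8); s=env.read_state(); print('z',s['tool_pos'][2]-61-g,'hit',hit,s['force'].round(1))
    set_gripper(op); env.move_l([*c,zt],rate=250)
CY=np.radians(-8)
E
python3 - <<'E'
from h import *
t=near(np.radians(-23.9),(380,306.7)); c=(380,306.7)
pick(c,t,26)
b=(646,-86); tp=CY+np.pi
place(b,tp,26,7.5,54)
m,P,T=look('wc',(590,-30),tp,260)
s=env.read_state(); print(s['time_s'],s['width'])
for n,z in(('green',17),('red',17),('blue',17)):
    cs,_=cv2.findContours(mask(m,n,100,40),cv2.RETR_EXTERNAL,cv2.CHAIN_APPROX_NONE)
    for q in cs:
        if cv2.contourArea(q)>800: r=rect(cast(q[:,0],z,P,T)); print(n,r[0],r[1],r[2],np.degrees(r[3]))
E
```

```text
Traceback (most recent call last):
  File "h.py", line 36, in pick
    print('grip',s['width'].round(1),s['grip_force']); env.move_l([*c,zt],rate=250)
                 ^^^^^^^^^^^^^^^^
AttributeError: 'float' object has no attribute 'round'
```

```bash
sed -i "s/\['width'\].round(1)/['width']/" h.py
python3 - <<'E'
from h import *
s=env.read_state(); print(s['width'],s['grip_force'],s['time_s'])
if s['width']<34: raise SystemExit
env.move_l([380,306.7,200],rate=250)
b=(646,-86); tp=CY+np.pi
place(b,tp,26,7.5,54)
m,P,T=look('wc',(590,-30),tp,260)
s=env.read_state(); print(s['time_s'],s['width'])
for n,z in(('green',17),('red',17),('blue',17)):
    cs,_=cv2.findContours(mask(m,n,100,40),cv2.RETR_EXTERNAL,cv2.CHAIN_APPROX_NONE)
    for q in cs:
        if cv2.contourArea(q)>800: r=rect(cast(q[:,0],z,P,T)); print(n,r[0],r[1],r[2],np.degrees(r[3]))
E
```

```text
38.03579873378912 29.986692667007446 5.0833
held 38.02795802478112
z 6.4628792877807655 hit True [-1.7  0.2  4.1]
10.1167 53.88852918813357
green [648.44244385 -86.42350769] 101.51654815673828 91.61750030517578 82.00825500488283
red [ 763.49951172 -416.80258179] 128.78445434570312 79.01524353027344 81.19049072265626
red [841.36114502 306.91864014] 147.4281768798828 108.88272094726562 -56.02076339721679
red [ 575.98651123 -279.34838867] 67.71299743652344 58.942779541015625 27.701501846313477
red [555.58532715 -73.27484131] 103.2976303100586 91.10185241699219 82.018310546875
blue [462.64175415 -59.87755203] 102.09232330322266 92.5625 82.02850341796875
blue [ 376.5586853  -292.97186279] 60.78298568725586 30.378293991088867 -83.45531654357909
```

View pics/wc.png

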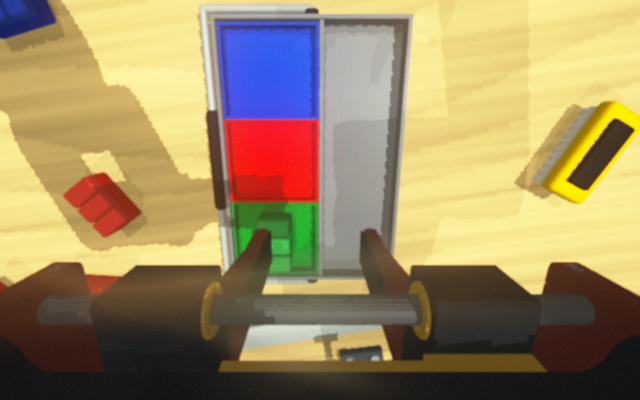

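The green bar lies in the green bin at (275,242). The caddy yaw is −8° and the bins match the top view. The bay is between columns 322 and 405. Next are the blue and red bars, each with a close look and a size check.

```bash
cat > bar.py <<'E'
from h import *
def bar(col,c,a,b,s=110):
    c=np.array(c,float); t=near(a,c); set_gripper(88)
    m,P,T=look('w'+col,c,t); p=(T[:3,:3].T@(np.array([*c,34])-T[:3,3])); seed=(P['cx']+P['fx']*p[0]/-p[2],P['cy']-P['fy']*p[1]/-p[2])
    c2,w,h,a2=rect(cast(comp(mask(m,col,s,40),seed),34,P,T)); print(col,c2,w,h,np.degrees(a2))
    if not(56<w<73 and 30<h<46 and np.hypot(*(c2-c))<25): print('size?'); return False
    t=near(a2,c2); pick(c2,t,26)
    if env.read_state()['width']<34: print('missed'); return False
    tp=CY if abs(np.angle(np.exp(1j*(CY-t))))<np.pi/2 else CY+np.pi
    place(b,tp,26,7.5,54); print(env.read_state()['time_s']); return True
E
python3 - <<'E'
from bar import *
m=cv2.imread('pics/wc.png')
bar('blue',(367,-304),np.radians(-84),(462.6,-60)) and bar('red',(574,-277),np.radians(28),(555.3,-73.2))
E
```

```text
blue [ 367.68716431 -302.61816406] 63.99021911621094 34.10225296020508 -83.49845457077028
grip 37.94699226867809 29.999049603939056
held 38.024485194939366
z 6.463361355811003 hit True [-1.6  0.6  4.4]
17.8167
red [ 579.44604492 -276.55993652] 64.68550872802734 34.56440353393555 27.17498207092285
grip 37.54618347250024 29.947868585586548
held 37.653149775166845
z 6.435707488528934 hit True [-0.3  0.1  4.8]
25.9333
```

Run:
```python
from h import *
set_gripper(88)
tb=CY+np.pi; look('wbay',(540,10),tb,300)
m,P,T=look('wy',(591,269),near(np.radians(-35),(591,269)),220)
c,w,h,a=rect(cast(comp(mask(m,'yellow',130,60),(315,205)),36,P,T)); print(c,w,h,np.degrees(a),env.read_state()['time_s'])
a1=cv2.imread('pics/wbay.png'); cv2.imwrite('pics/both.png',cv2.resize(np.vstack([a1[:300],m[:300]]),(640,600)))
```

```text
[585.14465332 216.81384277] 236.92221069335938 139.8037567138672 87.14421081542967 30.3333
```

View pics/both.png

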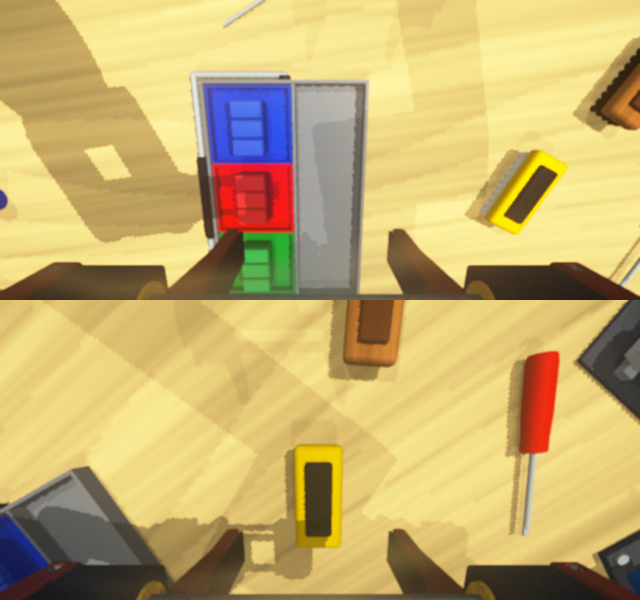

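All three bars lie in their own bins. The brush is in the lower half of the picture at about (318,195), and my mask merged it with the bench, so I'm tightening the saturation. In the upper half, the bay's walls at row 190 are near columns 294 and 359.

Run:
```python
from h import *
P=viewer.camera_params('wrist')
def Tw(xy,t,z):
    T=np.eye(4);T[:3,:3]=R.from_quat(quat(t)).as_matrix();T[:3,3]=[*xy,z];return T@P['tool_from_camera']
x=np.array([np.cos(CY),np.sin(CY)]);y=np.array([-x[1],x[0]])
red=np.array([555.5,-73.2])
T=Tw((540,10),CY+np.pi,300)
for r in(120,190,260): print(r,((cast([(296,r),(359,r),(366,r)],23,P,T)-red)@y).round(1))
bay=red+96.7*y; print('bay',bay)
m=cv2.imread('pics/wy.png'); T=wristT()@P['tool_from_camera']
for s in(190,215):
    c,w,h,a=rect(cast(comp(mask(m,'yellow',s,60),(318,195)),36,P,T)); print(s,c,w,h,np.degrees(a))
```

```text
120 [ 58.  133.5 141.9]
190 [ 56.3 137.  146. ]
260 [ 54.4 141.  150.6]
bay [568.95803886  22.55892225]
190 [592.35357666 271.0736084 ] 101.33721160888672 44.92707443237305 -34.79579925537109
215 [591.90795898 271.38174438] 100.18379974365234 43.92705154418945 -34.8977165222168
```

Measured wall midpoint is 96.7 mm from the bin row, which is exactly what the geometry predicts. The brush measures about 101 x 45 mm. I'm picking it up high on the back so the fingertips barely enter the bay.

Run:
```python
from h import *
c=np.array([592.2,271.2]); t=near(np.radians(-34.8),c)
pick(c,t,34)
w=env.read_state()['width']
if w<42: raise SystemExit('missed')
place((569,22.6),CY+np.pi,34,4.5,51)
env.reach([480,10,300],quat(CY+np.pi)); env.hold(.3)
cv2.imwrite('pics/end.png',np.vstack([viewer.camera('wrist')[:300],viewer.camera('top')[90:390]])); print(env.read_state()['time_s'])
```

```text
grip 45.83012712924945 30.00016987323761
held 45.94007812201159
z 3.96037203831537 hit True [-0.5  0.6  3.9]
36.55
```

View pics/end.png

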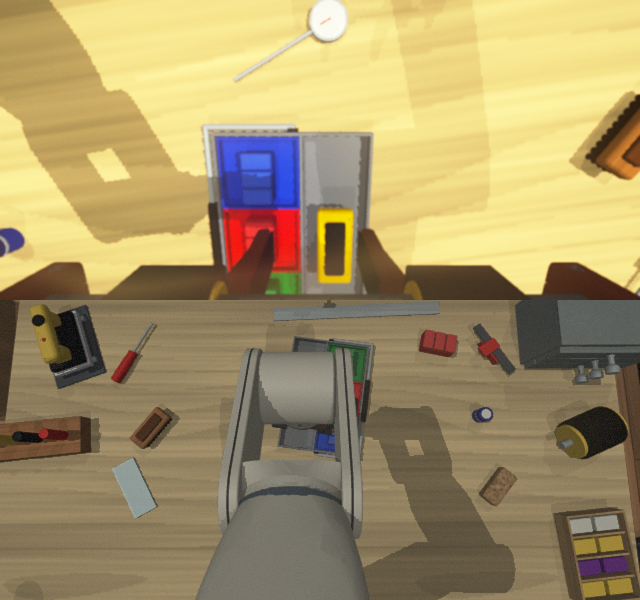

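The brush lies bristles down in the bay at (336,245), and the bars are in their bins. The tin, the horsehair brush and the large red bar haven't moved, so I'm handing the job in.

```bash
python3 -c "
from station import workorder
print(workorder.sign_off())"
```

```text
the job is handed in; nothing more can be done
None
```

The caddy is packed and handed in at about 37 s: each bar is in the bin of its colour, the nylon brush is bristles down in the long bay, and the tin and horsehair brush are untouched.

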